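# Wedge the rocking reagent box

### The arm

A 6-joint arm with a two-finger parallel gripper is mounted at the origin on the work surface. World frame = base frame: x ahead of the robot, y to its left, z up, the work surface at z = 0. Lengths are in m, angles in rad, forces in N, time in s.
With the tool pointing down it reaches from about 0.325 to 1 m from the base axis. Payload 5.1 kg.
Tool frame: the origin (TCP) lies between the finger pads; the fingertips stand 19 mm ahead of it and the grasp point (between the pads) is the TCP; y points along the fingers, z is the direction in which the jaws open and shut, and the axes are right-handed (so a half turn about y gives the same grasp; the last joint's range is limited). The gripper opens to 85 mm and grips with 20 to 120 N. Pads are 22 mm wide; open, the fingers measure 114 mm over their backs; the gripper's body (76 mm by 85 mm) begins 54 mm behind the grasp point. The pads swing forward as they close: fully open they stand 13 mm farther back than shut.
Start: joints at [1.259, 0.124, 1.65, -0, 1.367, -0.083], TCP at [0.147, 0.633, 0.25] pointing down, gripper open.
Joint ranges: [-2.61, 2.61], [-1.02, 2.33], [0.03, 2.71], [-1.35, 4.49], [0.32, 2.68], [-2.91, 2.91]. Speed limits (rad/s): [2.57, 2.57, 3.14, 3.14, 3.14, 3.14].

### API

Orientations are given as a unit quaternion [w, x, y, z].
In Python, from bench import readout, viewer, robot gives the robot as it stands.
- The arm moves only by the tool move_arm, never from a script. Its argument "deltas" is text: rows parted by semicolons, each of 7 numbers parted by spaces: the shift along the world's x, y, z in units of 60 mm (1.0 is 60 mm), then the turn, a rotation vector about the world's x, y, z in units of 8 degrees (1.0 is 8 degrees), then the opening, from -1 (shut) to 1 (fully open), so that 0 is half open. In form: x y z ax ay az hand; .... A call has 1 to 20 rows; each row shifts and turns the commanded pose from where the row before left it; what a row does not reach is not made up. A row lasts 1/8 s, in which the tool goes at most 62.5 mm and 10.7 degrees, less where a joint would pass 70% of its speed; a pose out of reach is approached as far as the arm can. A call is refused whole if a number of a shift passes 1 or a number of a turn 1, either way. A call with a gripper value outside its range is refused whole. The fingers move at their own pace and stop on an object; "grip_force" is the grip in N (left out, the last holds). Time passes only in rows, so rows that do not move let the fingers close. It gives the time, the measured TCP pose, the force and the opening at its end, in the units of the state.
- readout.sense(): the state, without advancing time (a new reading comes with each control period).
- viewer.grab_frame(name): name is "scene" or "top"; returns the picture (480x640x3 uint8, red, green, blue); there is no depth.
- viewer.camera_info(name): a dict with "intrinsics" (3x3 intrinsics, pixels), "T" (4x4, takes a point from camera to world coordinates). Camera axes: x right, y up, looking along -z (the intrinsics and any distortion apply to the point x, -y, -z); pixel columns grow to the right and rows downward; lengths in m; the calibration is good to about 2 mm. A picture is of the moment at which its call begins. camera_info takes no time and is no camera call.
- robot.finish_job(): hands the job in, once; it reports no verdict.
Trained networks look in the newest picture that a camera, given by its name, has taken for a name from the list of things; names that differ only in an ending like _2 or _b are one class to them, and where a whole thing is asked for, a point or a joint stands for the part that bears it (a point fixed in the world has none). Each returns a list of dicts, best first, with "score" (0 to 1); they miss things now and then, are a little off and sometimes report something else, mostly with a low value. They report only what shows in the picture. A call takes as long as a camera call. They do not tell look-alikes from the thing itself.
- viewer.find_in(camera, query): "rect" ([left, top, right, bottom] in pixels, round what is visible of it).
- viewer.masks_of(camera, query): "mask" (480x640 bool, what is visible of it) and "rect" ([left, top, right, bottom] in pixels, round what is visible of it).
- viewer.tip_of(camera, query): "pixel" ([column, row] in pixels: a listed point, or the origin of a listed thing).
The state is a dict: "time": time; "joint_pos": joint angles; "joint_vel": joint speeds; "tau": joint torques, N m; "tool_pos": TCP position; "ee_rot": TCP orientation; "ft_force": force on the tool from outside, world axes, zero at the start; "moment": the same for the moment, N m; "gripper_width": opening from 0.0 (shut) to 1.0 (fully open).
Only numpy, scipy, OpenCV 4.12 (cv2) and the standard library are available. Lean on these libraries where they do the work, as an engineer would, in place of code of your own. Each camera call takes 0.05 s, during which the arm holds its last target. There are 200 camera calls.

### The job

The flat steel lock box on the counter rocks because one of its feet has lost its rubber pad. Without picking anything up, push the wooden wedge along the counter, thin end first, squarely under that short foot until it is snug, then press down firmly on the top of the box above that foot to feel that it no longer rocks, and take the hand away. Do not shove the box along, or disturb the bottles and the carton.

Things in the scene. Friction and masses are not known exactly. Their poses are not given: they have to be found in the camera images.
- lockbox: flat grey steel lock box, lid locked, 240 mm deep (its x), 300 wide (its y), 80 high, about 2.4 kg, loose on four corner feet that hold its underside 12 mm above the counter; flat top at 92 mm, a folded wire handle in its middle. Origin: below its middle at counter level. -x is the lock side, roughly towards the robot; z up. Three feet are rubber, 18 mm in diameter; the one at the -x, +y corner is the short one
- short_foot (a point): middle of the flat underside of the short foot, a bare steel stud 18 mm in diameter: 7 mm above the counter while the box stands on its three good feet. From the box's middle it lies 100 mm towards -x (the lock side) and 130 mm towards +y, 20 mm in from both outer faces
- top_corner (a point): where to press: point on the flat top straight above the short foot, 92 mm above the counter while the box stands on its good feet. Unwedged, a press here of about 3 N (2 to 4) tips the box until the short foot lands, nearly 7 mm lower (about 0.045 rad); let go, it tips back. Press with at least 5 N to test it
- wedge: loose beech wedge lying flat on the counter beside the box's +y face, thin end roughly towards the short foot; 120 mm long (its x), 40 wide (its y), 2 thick at the thin end (+x) rising evenly to 22 at the butt (-x); 45 g. Origin: middle of its underside. Snug when the thin end is about 21 mm past the stud's middle; it then resists, and pushed over about 7 N it shoves the box along
- wedge_tip (a point): middle of the thin end's lower edge, at counter level
- wedge_butt (a point): middle of the upright butt face of the wedge (40 mm wide, 22 mm high), 11 mm above the counter: where to push
- jar: white jar with blue cap, 68 mm in diameter, 115 mm high; origin at the middle of its base. Leave it alone
- amber_bottle: amber bottle with black cap, 60 mm in diameter, 145 mm high; origin at the middle of its base. Leave it alone
- carton: cardboard carton 60 x 75 x 85 mm high; origin at the middle of its base. Leave it alone
Things that resemble listed ones, but are neither listed nor needed, are in the scene too. Of the things like the wedge, leave any that is blue, pink or yellow; of the rest the smaller one is meant.

How it is judged:
On the way, in this order (a step that is already met when the one before it is completed fails the run):
1. the wedge's thin end is under the short foot (x of short_foot in the frame of wedge between 0 and 0.05 m and y of short_foot in the frame of wedge between -0.018 and 0.018 m), for 0.2 s.
2. a fingertip press of at least 5 N on the top of the box, within 50 mm of the point above the short foot, does not rock it: it stays level to 0.010 rad for 0.3 s, with the wedge still under the foot (all of step 1 and contact force between the fingers and lockbox above 5 N and horizontal distance between the grasp point and top_corner below 0.05 m and z of the grasp point in the frame of top_corner above 0 m and angle between lockbox's own z axis and vertical below 0.01 rad), for 0.3 s.
At the end, for the whole second after the job is handed in: The wedge lies flat under the short foot (the foot's middle 10 to 60 mm in from the thin end and within 18 mm of the wedge's centre line), the box stands level to 0.010 rad within 12 mm of where it was, and both are at rest (all of step 1 and angle between lockbox's own z axis and vertical below 0.01 rad and distance of lockbox from where it was at the start of the episode below 0.012 m and height (world z) of wedge below 0.005 m and linear speed of each of lockbox, wedge below 0.01 m/s); the robot touches nothing.
It fails at once if the wedge is lifted or carried (more than 10 mm off the counter) (height (world z) of wedge above 0.01 m).
It fails at once if the box is shoved more than 12 mm, lifted or tipped over (distance of lockbox from where it was at the start of the episode above 0.012 m or angle between lockbox's own z axis and vertical above 0.15 rad).
It fails at once if a bottle or the carton is moved by more than 20 mm (distance of any of jar, amber_bottle, carton from where it was at the start of the episode above 0.02 m).
It also fails if it takes over 45 s, if anything falls off the work surface, if the arm or the gripper's body presses on something with over 40 N, if the wrist force passes 120 N, or if a joint passes its speed limit or range.

## Working session

There is one attempt and no reset: what is moved stays moved. The work goes in short steps, Python scripts to look and compute and a tool call to move; the robot and the scene stay as the last step left them, time stands still between calls to the robot, and variables do not carry over. Pictures are saved under pics/ and viewed, about 8 in all and at most 12, crops included, and the job is handed in when it is done.

Besides the shell and the picture viewer there is one more tool, called by a JSON object that holds its "op" and its "data", one argument or row to a line. move_arm: Moves the arm, as the interface text tells. Its arguments: {"type":"object","properties":{"deltas":{"type":"string"},"grip_force":{"type":"number"}},"required":["deltas"]}

```bash
mkdir -p pics
cat > h.py <<'E'
import numpy as np, cv2
from bench import readout, viewer, robot
def ray(cam,px):
    c=viewer.camera_info(cam);K=np.array(c["intrinsics"]);T=np.array(c["T"])
    d=np.linalg.inv(K)@[px[0],px[1],1.];d=np.array([d[0],-d[1],-d[2]])
    return T[:3,3],T[:3,:3]@d
def at(cam,px,z=0.):
    o,d=ray(cam,px);return o+d*(z-o[2])/d[2]
def pix(cam,P):
    c=viewer.camera_info(cam);K=np.array(c["intrinsics"]);T=np.array(c["T"])
    p=np.linalg.inv(T)@np.append(P,1);q=K@[p[0],-p[1],-p[2]];return q[:2]/q[2]
def save(im,n):cv2.imwrite("pics/"+n,im[:,:,::-1])
E
python3 - <<'E'
from h import *
np.set_printoptions(precision=4,suppress=True)
for c in("top","scene"):
    save(viewer.grab_frame(c),c+"1.png");i=viewer.camera_info(c);print(c,{k:v for k,v in i.items()})
    for q in("wedge","lockbox","jar","amber_bottle","carton"):
        for r in viewer.find_in(c,q)[:5]:print(q,np.round(r["score"],2),np.round(r["rect"]))
    for q,z in(("wedge_tip",0),("wedge_butt",.011),("top_corner",.092),("short_foot",.007),("lockbox",0)):
        for r in viewer.tip_of(c,q)[:4]:print(q,np.round(r["score"],2),np.round(r["pixel"],1),at(c,r["pixel"],z))
print(readout.sense())
E
```

```text
top {'intrinsics': array([[445.3682,   0.    , 319.8404],
       [  0.    , 445.3682, 234.1716],
       [  0.    ,   0.    ,   1.    ]]), 'T': array([[ 0.0125,  0.9841, -0.177 ,  0.3563],
       [-0.9998,  0.0101, -0.0148, -0.0816],
       [-0.0128,  0.1771,  0.9841,  1.0439],
       [ 0.    ,  0.    ,  0.    ,  1.    ]])}
wedge 0.98 [310. 306. 381. 338.]
wedge 0.96 [242. 262. 297. 282.]
wedge 0.87 [169. 210. 210. 261.]
wedge 0.87 [167. 136. 207. 180.]
lockbox 0.7 [295. 143. 443. 265.]
lockbox 0.57 [239. 263. 291. 283.]
jar 0.85 [240. 148. 273. 192.]
amber_bottle 0.97 [398. 292. 431. 320.]
carton 0.61 [457. 175. 509. 222.]
wedge_tip 0.93 [310.3 327.5] [ 0.3261 -0.0468  0.    ]
wedge_tip 0.92 [292.9 266.2] [ 0.4668 -0.0035  0.    ]
wedge_tip 0.7 [201.4 135.3] [0.7911 0.2321 0.    ]
wedge_tip 0.66 [203.1 211.3] [0.5972 0.2164 0.    ]
wedge_butt 0.97 [381.9 315.7] [ 0.3549 -0.2098  0.011 ]
wedge_butt 0.83 [175.9 256.9] [0.4845 0.2707 0.011 ]
wedge_butt 0.64 [234.4 318.7] [0.3439 0.1266 0.011 ]
wedge_butt 0.55 [239.6 271.4] [0.4521 0.1195 0.011 ]
top_corner 0.6 [314.4 251.4] [ 0.4896 -0.
[... 1136 characters left out ...]
129 0.011]
wedge_butt 0.83 [410.9 239.5] [0.4449 0.1146 0.011 ]
top_corner 0.77 [329.4 222.7] [ 0.494  -0.0619  0.092 ]
top_corner 0.3 [354.8 243. ] [ 0.5373 -0.0034  0.092 ]
lockbox 0.87 [265.9 282.6] [ 0.6028 -0.1775  0.    ]
{'time': 1.1, 'joint_pos': array([ 1.2594,  0.1238,  1.6503, -0.    ,  1.3675, -0.0826]), 'joint_vel': array([-0.0011,  0.0011, -0.0004,  0.0013,  0.0005, -0.0001]), 'tau': array([  0.0011, -42.3587, -36.5771,   0.    ,   0.0004,   0.    ]), 'tool_pos': array([0.1475, 0.633 , 0.2503]), 'ee_rot': array([ 0.7025, -0.7025,  0.0807, -0.0807]), 'ft_force': array([-0.8384, -0.3557, -0.3653]), 'moment': array([ 0.0682, -0.0068,  0.013 ]), 'gripper_width': 0.9995679000019859}
```

View pics/top1.png

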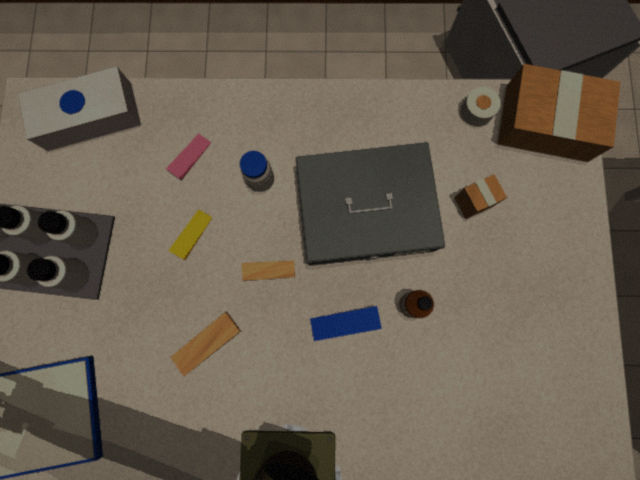

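View pics/scene1.png

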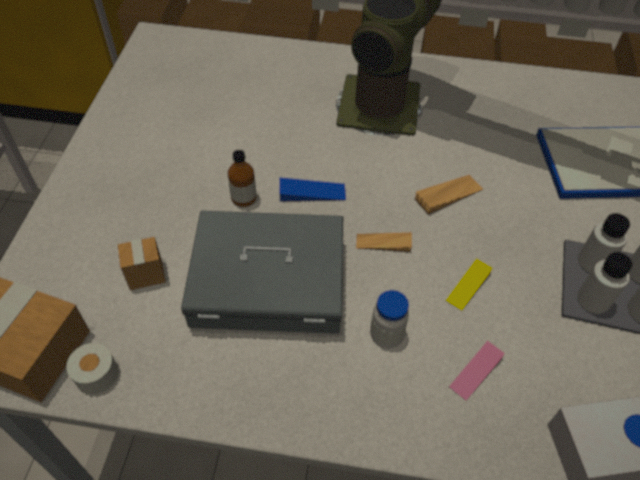

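Wedge candidates in the top view are: small beech (268,271), larger beech (205,344), blue (346,323), yellow (190,235) and pink (188,156). The description picks the smaller beech at (268,271), beside the box's +y face. Next I'll fit the poses from the masks and check that choice in a crop.

```bash
cat > fit.py <<'E'
from h import *
from scipy.optimize import minimize
LB=np.array([[x,y,z] for x in(-.12,.12) for y in(-.15,.15) for z in(.012,.092)])
WD=np.array([[x,y,z] for x,h in((-.06,.022),(.06,.002)) for y in(-.02,.02) for z in(0,h)])
def place(p,M):
    c,s=np.cos(p[2]),np.sin(p[2]);return M@np.array([[c,s,0],[-s,c,0],[0,0,1]])+[p[0],p[1],0]
def sil(cam,p,M):
    h=cv2.convexHull(np.array([pix(cam,q) for q in place(p,M)],np.float32)).reshape(-1,2)
    S=8;im=np.zeros((480*2,640*2),np.uint8);cv2.fillConvexPoly(im,np.round((h*2+.5)*16).astype(np.int32),255,cv2.LINE_AA,4)
    return cv2.resize(im,(640,480),interpolation=cv2.INTER_AREA)/255.
def mask(cam,q,near):
    ms=viewer.masks_of(cam,q);f=lambda r:np.hypot((r["rect"][0]+r["rect"][2])/2-near[0],(r["rect"][1]+r["rect"][3])/2-near[1])
    r=min(ms,key=f);return r["mask"].astype(float),f(r),r["score"]
def fit(q,M,p0,cams=("top","scene")):
    m={}
    for c in cams:
        m[c],d,s=mask(c,q,pix(c,[p0[0],p0[1],.02]));print(q,c,"dist",round(d),"score",round(s,2),"area",m[c].sum())
    out=[]
    for cs in [cams]+([(c,) for c in cams] if len(cams)>1 else []):
        cost=lambda p:sum(np.abs(sil(c,p,M)-m[c]).sum()/m[c].sum() for c in cs)
        s=np.array([[0,0,0],[.01,0,0],[0,.01,0],[0,0,.08]])
        r=minimize(cost,p0,method="Nelder-Mead",options=dict(initial_simplex=np.array(p0)+s,xatol=1e-4,fatol=1e-4,maxiter=120));out.append(r.x);print(cs,np.round(r.x,4),round(r.fun,3))
    return out
E
python3 - <<'E'
from fit import *
for c in("top","scene"):im=viewer.grab_frame(c);globals()[c]=im
b=fit("lockbox",LB,[.604,-.172,.05]);w=fit("wedge",WD,[.458,.055,-1.5])
a=cv2.resize(top[240:300,220:340],(600,300),interpolation=cv2.INTER_CUBIC);d=cv2.resize(scene[210:270,310:430],(600,300),interpolation=cv2.INTER_CUBIC)
save(np.vstack([a,d]),"crop.png")
E
```

```text
lockbox top dist 5 score 0.97 area 15081.0
lockbox scene dist 8 score 0.94 area 17968.0
('top', 'scene') [ 0.6037 -0.172   0.1229] 0.047
('top',) [ 0.604  -0.1724  0.1215] 0.015
('scene',) [ 0.6034 -0.1713  0.1228] 0.03
wedge top dist 3 score 0.64 area 903.0
wedge scene dist 5 score 0.97 area 929.0
('top', 'scene') [ 0.4563  0.0543 -1.4876] 0.211
('top',) [ 0.4559  0.0537 -1.4877] 0.084
('scene',) [ 0.4573  0.055  -1.4788] 0.118
```

View pics/crop.png

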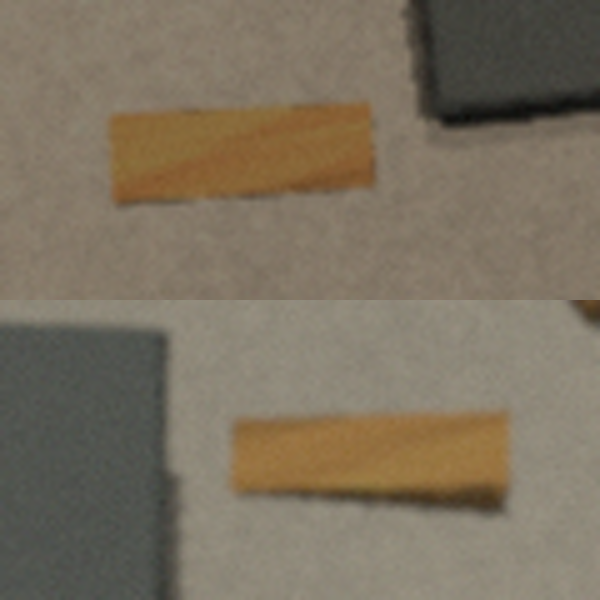

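The crop shows the beech wedge with its thin end at the box side, top-view column 295, and its thick butt away from it, so the choice holds. Plan: nudge it about 19 mm sideways with the shut fingers, push its butt along the box's -y direction, then press.

{"op": "move_arm", "data": {
  "deltas": "0.37 -0.87 0 0 0 0.23 -1;0.37 -0.87 0 0 0 0.23 -1;0.37 -0.87 0 0 0 0.23 -1;0.37 -0.87 0 0 0 0.23 -1;0.37 -0.87 0 0 0 0.23 -1;0.37 -0.87 0 0 0 0.23 -1;0.37 -0.87 0 0 0 0.23 -1;0.37 -0.87 0 0 0 0.23 -1;0.37 -0.87 0 0 0 0.23 -1;0.37 -0.87 0 0 0 0.23 -1;0.37 -0.87 0 0 0 0.23 -1;0 0 -0.8 0 0 0 -1;0 0 -0.8 0 0 0 -1;0 0 0 0 0 0 -1;0 0 0 0 0 0 -1"
}}

```text
time: 3.28
tool_pos: [0.3926, 0.059, 0.1562]
ee_rot: [-0.706, 0.706, 0.045, -0.043]
ft_force: [1.0, 0.1, 1.0]
gripper_width: -0.001
```

{"op": "move_arm", "data": {
  "deltas": "0 0.03 -0.7 0 0 0 -1;0 0 -0.7 0 0 0 -1;0 0 -0.5 0 0 0 -1;0 0 -0.3 0 0 0 -1;0 0 0 0 0 0 -1;0 0 0 0 0 0 -1"
}}

```text
time: 4.03
tool_pos: [0.3938, 0.0609, 0.0246]
ee_rot: [-0.706, 0.706, 0.046, -0.043]
ft_force: [0.1, 0.3, 0.4]
gripper_width: 0.003
```

{"op": "move_arm", "data": {
  "deltas": "0.12 0.015 0 0 0 0 -1;0.12 0.015 0 0 0 0 -1;0.1 0.012 0 0 0 0 -1;0.1 0.012 0 0 0 0 -1;0.1 0.012 0 0 0 0 -1;0.1 0.012 0 0 0 0 -1;0.1 0.012 0 0 0 0 -1;0.06 0.007 0 0 0 0 -1;0 0 0 0 0 0 -1;-0.2 0 0 0 0 0 -1;-0.5 0 0.3 0 0 0 -1;0 0 0.9 0 0 0 -1;0 0.8 0.9 0 0 0 -1;0 0.9 0 0 0 -0.9 -1;0 0.9 0 0 0 -0.9 -1;0 0 0 0 0 0 -1"
}}

```text
time: 6.02
tool_pos: [0.3964, 0.2183, 0.1411]
ee_rot: [0.706, -0.706, 0.043, -0.043]
ft_force: [-0.0, -1.3, 0.7]
gripper_width: 0.0
```

Run:
```python
from fit import *
for c in("top","scene"):im=viewer.grab_frame(c);save(im,c+"2.png")
b=fit("lockbox",LB,[.604,-.172,.122]);w=fit("wedge",WD,[.4755,.055,-1.45])
for q,z in(("wedge_tip",0),("wedge_butt",.011)):
  for c in("top","scene"):
    for r in viewer.tip_of(c,q)[:5]:print(c,q,np.round(r["score"],2),at(c,r["pixel"],z).round(4))
```

```text
lockbox top dist 6 score 0.59 area 14864.0
lockbox scene dist 9 score 0.78 area 18057.0
('top', 'scene') [ 0.6036 -0.1719  0.1273] 0.053
('top',) [ 0.6041 -0.1724  0.1214] 0.025
('scene',) [ 0.6035 -0.1716  0.1289] 0.027
wedge top dist 4 score 0.57 area 876.0
wedge scene dist 5 score 0.83 area 1038.0
('top', 'scene') [ 0.4726  0.056  -1.471 ] 0.192
('top',) [ 0.4716  0.0556 -1.4766] 0.112
('scene',) [ 0.4733  0.0565 -1.4729] 0.065
top wedge_tip 0.88 [0.5928 0.2139 0.    ]
top wedge_tip 0.8 [ 0.4751 -0.0036  0.    ]
top wedge_tip 0.6 [0.7885 0.2252 0.    ]
top wedge_tip 0.59 [ 0.3263 -0.0445  0.    ]
top wedge_tip 0.57 [0.238  0.2553 0.    ]
scene wedge_tip 0.97 [0.5979 0.222  0.    ]
scene wedge_tip 0.96 [ 0.3311 -0.0375  0.    ]
scene wedge_tip 0.93 [0.2282 0.2535 0.    ]
scene wedge_tip 0.79 [0.7794 0.2279 0.    ]
scene wedge_tip 0.76 [ 0.475  -0.0022  0.    ]
top wedge_butt 0.79 [0.3455 0.1239 0.011 ]
top wedge_butt 0.78 [0.4643 0.1201 0.011 ]
top wedge_butt 0.74 [0.6842 0.2906 0.011 ]
top wedge_butt 0.74 [ 0.6008 -0.1689  0.011 ]
top wedge_butt 0.67 [ 0.3532 -0.2043  0.011 ]
scene wedge_butt 0.74 [0.3276 0.1286 0.011 ]
scene wedge_butt 0.68 [0.6798 0.2939 0.011 ]
scene wedge_butt 0.64 [0.4584 0.1236 0.011 ]
scene wedge_butt 0.62 [0.4887 0.2757 0.011 ]
scene wedge_butt 0.57 [ 0.3508 -0.2047  0.011 ]
```

{"op": "move_arm", "data": {
  "deltas": "0.113 -0.113 0 0 0 -0.95 -0.8;0.113 -0.113 0 0 0 -0.95 -0.8;0.113 -0.113 0 0 0 -0.95 -0.8;0.113 -0.113 0 0 0 -0.95 -0.8;0.113 -0.113 0 0 0 -0.95 -0.8;0.113 -0.113 0 0 0 -0.95 -0.8;0.113 -0.113 0 0 0 -0.95 -0.8;0.113 -0.113 0 0 0 -0.95 -0.8;0.113 -0.113 0 0 0 -0.95 -0.8;0.113 -0.113 0 0 0 -0.95 -0.8;0 0 -0.7 0 0 0 -0.8;0 0 -0.6 0 0 0 -0.8;0 0 -0.4 0 0 0 -0.8;0 0 -0.24 0 0 0 -0.8;0 0 0 0 0 0 -0.8;0 0 0 0 0 0 -0.8"
}}

```text
time: 8.52
tool_pos: [0.4665, 0.1483, 0.0258]
ee_rot: [0.529, -0.528, 0.469, -0.47]
ft_force: [0.1, -0.7, 0.4]
gripper_width: 0.098
```

{"op": "move_arm", "data": {
  "deltas": "0.012 -0.1 -0.02 0 0 0 -0.8;0.012 -0.1 0 0 0 0 -0.8;0.012 -0.1 0 0 0 0 -0.8;0.012 -0.1 0 0 0 0 -0.8;0.012 -0.1 0 0 0 0 -0.8;0.012 -0.1 0 0 0 0 -0.8;0.012 -0.1 0 0 0 0 -0.8;0.012 -0.1 0 0 0 0 -0.8;0.012 -0.1 0 0 0 0 -0.8;0.012 -0.1 0 0 0 0 -0.8;0.012 -0.1 0 0 0 0 -0.8;0.012 -0.1 0 0 0 0 -0.8;0 0 0 0 0 0 -0.8"
}}

```text
time: 10.15
tool_pos: [0.4741, 0.0757, 0.0234]
ee_rot: [-0.528, 0.528, -0.47, 0.47]
ft_force: [0.0, 0.0, -0.5]
gripper_width: 0.097
```

Run:
```python
from fit import *
a=[]
for c in("top","scene"):
    im=viewer.grab_frame(c)
    q=np.array([pix(c,p) for p in place([.4795,.004,-1.45],WD)]);print(c,q.round(1).tolist())
    x,y=q.mean(0).astype(int);a.append(cv2.resize(im[y-45:y+45,x-80:x+80],(480,270),interpolation=cv2.INTER_CUBIC));print(x,y)
save(np.vstack(a),"mid.png")
b=fit("lockbox",LB,[.604,-.172,.122])
for c in("top","scene"):
  for n in("wedge_tip","wedge_butt"):
    for r in viewer.tip_of(c,n)[:6]:print(c,n,np.round(r["score"],2),at(c,r["pixel"],.011*(n[-1]=="t")).round(4))
s=readout.sense();print(s["tool_pos"],s["ft_force"])
```

```text
top [[265.3, 272.0], [264.0, 271.1], [263.8, 255.2], [262.5, 254.0], [316.0, 266.4], [316.0, 266.3], [314.2, 249.7], [314.2, 249.6]]
289 260
scene [[385.9, 241.9], [386.9, 235.8], [386.4, 256.5], [387.4, 250.5], [331.7, 239.7], [331.7, 239.1], [331.2, 254.3], [331.2, 253.7]]
359 246
lockbox top dist 8 score 0.35 area 15129.0
lockbox scene dist 8 score 0.73 area 18085.0
('top', 'scene') [ 0.6042 -0.1721  0.125 ] 0.043
('top',) [ 0.6046 -0.1726  0.1236] 0.016
('scene',) [ 0.6036 -0.1717  0.1236] 0.025
top wedge_tip 0.86 [ 0.3275 -0.0463  0.    ]
top wedge_tip 0.81 [ 0.4861 -0.0576  0.    ]
top wedge_tip 0.61 [0.596  0.2095 0.    ]
top wedge_tip 0.56 [ 0.4921 -0.0601  0.    ]
top wedge_tip 0.55 [0.7925 0.2257 0.    ]
top wedge_butt 0.77 [ 0.3513 -0.2114  0.011 ]
top wedge_butt 0.74 [0.6829 0.298  0.011 ]
top wedge_butt 0.58 [0.4912 0.2615 0.011 ]
top wedge_butt 0.56 [0.4717 0.0621 0.011 ]
top wedge_butt 0.4 [0.4797 0.0016 0.011 ]
scene wedge_tip 0.95 [0.7865 0.2275 0.    ]
scene wedge_tip 0.89 [ 0.4891 -0.0533  0.    ]
scene wedge_tip 0.86 [ 0.3284 -0.0458  0.    ]
scene wedge_tip 0.72 [0.5904 0.2135 0.    ]
scene wedge_tip 0.57 [0.2303 0.2588 0.    ]
scene wedge_butt 0.94 [0.484  0.2733 0.011 ]
scene wedge_butt 0.76 [ 0.3418 -0.2006  0.011 ]
scene wedge_butt 0.69 [0.6798 0.2936 0.011 ]
scene wedge_butt 0.65 [0.4685 0.0671 0.011 ]
scene wedge_butt 0.55 [0.3461 0.1254 0.011 ]
[0.47404605 0.07631117 0.02340208] [-0.48596904 -0.17660792  0.85222444]
```

View pics/mid.png

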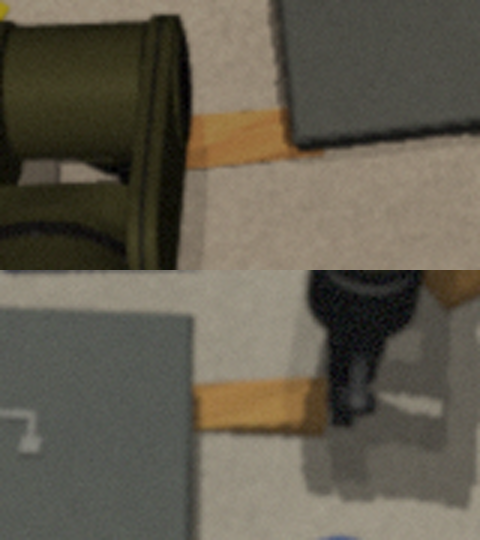

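{"op": "move_arm", "data": {
  "deltas": "0.006 -0.05 0 0 0 0 -0.8;0.006 -0.05 0 0 0 0 -0.8;0.006 -0.05 0 0 0 0 -0.8;0.006 -0.05 0 0 0 0 -0.8;0.006 -0.05 0 0 0 0 -0.8;0 0 0 0 0 0 -0.8"
}}

```text
time: 11.3
tool_pos: [0.476, 0.0609, 0.0235]
ee_rot: [0.528, -0.528, 0.47, -0.47]
ft_force: [0.4, 0.1, 0.5]
gripper_width: 0.104
```

{"op": "move_arm", "data": {
  "deltas": "0.003 -0.025 0 0 0 0 -0.8;0 0 0 0 0 0 -0.8"
}}

```text
time: 11.55
tool_pos: [0.4761, 0.0596, 0.0234]
ee_rot: [-0.528, 0.528, -0.47, 0.47]
ft_force: [-0.4, 0.8, 0.8]
gripper_width: 0.102
```

{"op": "move_arm", "data": {
  "deltas": "0.003 -0.025 0 0 0 0 -0.8;0 0 0 0 0 0 -0.8"
}}

```text
time: 11.8
tool_pos: [0.4763, 0.0581, 0.0234]
ee_rot: [-0.528, 0.529, -0.47, 0.47]
ft_force: [1.1, -0.0, 0.3]
gripper_width: 0.1
```

{"op": "move_arm", "data": {
  "deltas": "0.003 -0.025 0 0 0 0 -0.8;0 0 0 0 0 0 -0.8"
}}

```text
time: 12.05
tool_pos: [0.4764, 0.0566, 0.0234]
ee_rot: [-0.528, 0.529, -0.47, 0.47]
ft_force: [-0.5, -1.0, 0.2]
gripper_width: 0.101
```

{"op": "move_arm", "data": {
  "deltas": "0.002 -0.017 0 0 0 0 -0.8;0 0 0 0 0 0 -0.8"
}}

```text
time: 12.3
tool_pos: [0.4766, 0.0556, 0.0234]
ee_rot: [-0.528, 0.528, -0.47, 0.47]
ft_force: [-0.3, -1.7, 0.5]
gripper_width: 0.103
```

{"op": "move_arm", "data": {
  "deltas": "0.002 -0.017 0 0 0 0 -0.8;0 0 0 0 0 0 -0.8"
}}

```text
time: 12.55
tool_pos: [0.4767, 0.0546, 0.0234]
ee_rot: [-0.528, 0.529, -0.47, 0.47]
ft_force: [-0.2, 0.6, 0.1]
gripper_width: 0.098
```

Noise is about 1 N and no resistance shows yet, so I'll continue in 1 mm steps.

{"op": "move_arm", "data": {
  "deltas": "0.002 -0.017 0 0 0 0 -0.8;0 0 0 0 0 0 -0.8"
}}

```text
time: 12.8
tool_pos: [0.4768, 0.0536, 0.0234]
ee_rot: [-0.528, 0.529, -0.47, 0.47]
ft_force: [0.4, 0.0, -0.2]
gripper_width: 0.101
```

{"op": "move_arm", "data": {
  "deltas": "0.002 -0.017 0 0 0 0 -0.8;0 0 0 0 0 0 -0.8"
}}

```text
time: 13.05
tool_pos: [0.4769, 0.0528, 0.0234]
ee_rot: [0.529, -0.528, 0.47, -0.47]
ft_force: [0.1, 2.1, -0.4]
gripper_width: 0.102
```

Run:
```python
from fit import *
f=[]
for i in range(4):
    im=viewer.grab_frame("top");f.append(readout.sense()["ft_force"])
print(np.mean(f,0).round(2))
im=viewer.grab_frame("scene");b=fit("lockbox",LB,[.604,-.172,.122])
for r in viewer.tip_of("scene","wedge_butt")[:6]:print(np.round(r["score"],2),at("scene",r["pixel"],.011).round(4))
```

```text
[ 0.11  2.16 -0.07]
lockbox top dist 7 score 0.79 area 15084.0
lockbox scene dist 9 score 0.95 area 17882.0
('top', 'scene') [ 0.6033 -0.1721  0.1257] 0.05
('top',) [ 0.6034 -0.1723  0.1244] 0.013
('scene',) [ 0.6036 -0.1716  0.123 ] 0.035
0.95 [0.3288 0.1326 0.011 ]
0.91 [0.6806 0.2953 0.011 ]
0.72 [0.4862 0.2744 0.011 ]
0.69 [ 0.3379 -0.2023  0.011 ]
0.68 [0.4767 0.0436 0.011 ]
0.67 [0.6829 0.0851 0.011 ]
```

{"op": "move_arm", "data": {
  "deltas": "0.001 -0.01 0 0 0 0 -0.8;0 0 0 0 0 0 -0.8;0 0 0 0 0 0 -0.8"
}}

```text
time: 13.82
tool_pos: [0.4769, 0.0522, 0.0234]
ee_rot: [0.529, -0.528, 0.47, -0.47]
ft_force: [-1.5, 4.5, 0.4]
gripper_width: 0.096
```

Run:
```python
from fit import *
f=[]
for i in range(6):
    im=viewer.grab_frame("top");f.append(readout.sense()["ft_force"])
print(np.mean(f,0).round(2),readout.sense()["tool_pos"])
```

```text
[-0.42  5.12  0.67] [0.47694629 0.05219451 0.02345686]
```

{"op": "move_arm", "data": {
  "deltas": "0 0.1 0 0 0 0 -0.8;0 0.3 0 0 0 0 -0.8;0 0 0.6 0 0 0 -1;0 0 0.9 0 0 0 -1;0 0 0.8 0 0 0 -1;0.05 -0.6 0 0 0 0 -1;0.05 -0.7 0 0 0 0 -1;0.05 -0.6 0 0 0 0 -1;0.05 -0.3 -0.2 0 0 0 -1;0 0 -0.2 0 0 0 -1;0 0 0 0 0 0 -1;0 0 0 0 0 0 -1"
}}

```text
time: 15.62
tool_pos: [0.4888, -0.055, 0.137]
ee_rot: [-0.529, 0.529, -0.47, 0.469]
ft_force: [0.9, 0.4, 0.4]
gripper_width: -0.004
```

Run:
```python
from fit import *
im=viewer.grab_frame("top");im=viewer.grab_frame("scene");b=fit("lockbox",LB,[.604,-.172,.122],("scene",))
try: fit("wedge",WD,[.484,-.017,-1.449],("scene",))
except Exception as e: print(e)
x,y=pix("scene",[.485,-.0,.03]).astype(int)
save(cv2.resize(im[y-60:y+60,x-80:x+80],(640,480),interpolation=cv2.INTER_CUBIC),"press0.png")
for r in viewer.tip_of("scene","wedge_butt")[:7]:print(np.round(r["score"],2),at("scene",r["pixel"],.011).round(4))
s=readout.sense();print(s["tool_pos"],s["ft_force"])
```

```text
lockbox scene dist 9 score 0.74 area 18155.0
('scene',) [ 0.6043 -0.1717  0.129 ] 0.024
wedge scene dist 12 score 0.7 area 671.0
('scene',) [ 0.4839 -0.0166 -1.4313] 0.607
0.94 [0.4922 0.2689 0.011 ]
0.91 [0.4753 0.0421 0.011 ]
0.9 [ 0.349  -0.2089  0.011 ]
0.75 [0.6808 0.2966 0.011 ]
0.67 [0.336  0.1323 0.011 ]
[ 0.48925168 -0.05563886  0.13791738] [-0.62639366 -0.51413     0.18037448]
```

View pics/press0.png

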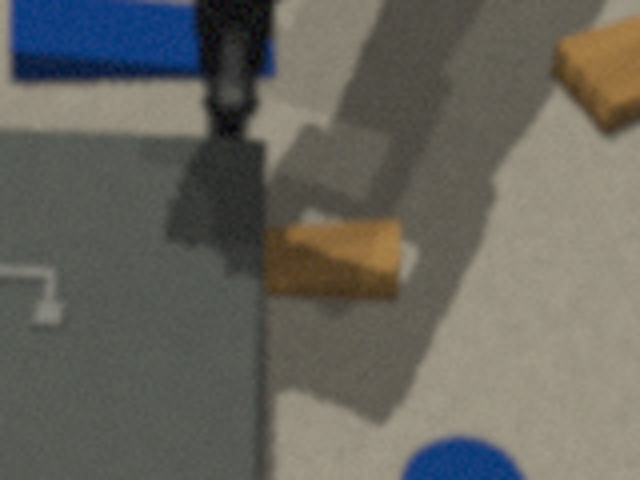

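{"op": "move_arm", "data": {
  "deltas": "0 0 -0.2 0 0 0 -1;0 0 -0.15 0 0 0 -1;0 0 -0.03 0 0 0 -1;0 0 0 0 0 0 -1"
}}

```text
time: 16.38
tool_pos: [0.4888, -0.056, 0.1142]
ee_rot: [-0.528, 0.529, -0.47, 0.47]
ft_force: [-1.3, -0.1, -0.2]
gripper_width: 0.001
```

{"op": "move_arm", "data": {
  "deltas": "0 0 -0.02 0 0 0 -1;0 0 -0.02 0 0 0 -1;0 0 0 0 0 0 -1"
}}

```text
time: 16.75
tool_pos: [0.489, -0.056, 0.1123]
ee_rot: [0.529, -0.528, 0.47, -0.47]
ft_force: [-0.6, 0.3, 0.2]
gripper_width: -0.002
```

{"op": "move_arm", "data": {
  "deltas": "0 0 -0.02 0 0 0 -1;0 0 0 0 0 0 -1"
}}

```text
time: 17.0
tool_pos: [0.489, -0.056, 0.1111]
ee_rot: [0.528, -0.528, 0.47, -0.47]
ft_force: [0.4, 0.2, 0.1]
gripper_width: 0.0
```

{"op": "move_arm", "data": {
  "deltas": "0 0 -0.02 0 0 0 -1;0 0 0 0 0 0 -1"
}}

```text
time: 17.25
tool_pos: [0.489, -0.056, 0.111]
ee_rot: [-0.528, 0.529, -0.47, 0.47]
ft_force: [-3.4, 0.0, 7.0]
gripper_width: 0.004
```

{"op": "move_arm", "data": {
  "deltas": "0 0 -0.02 0 0 0 -1;0 0 0 0 0 0 -1"
}}

```text
time: 17.5
tool_pos: [0.489, -0.056, 0.1108]
ee_rot: [-0.528, 0.529, -0.47, 0.469]
ft_force: [-6.2, 1.6, 13.6]
gripper_width: 0.002
```

The press reads 13.6 N with only 0.2 mm of give, so the box does not rock. I'll hold briefly, then lift away.

{"op": "move_arm", "data": {
  "deltas": "0 0 0 0 0 0 -1;0 0 0 0 0 0 -1;0 0 0 0 0 0 -1;0 0 0 0 0 0 -1"
}}

```text
time: 18.0
tool_pos: [0.4891, -0.056, 0.1108]
ee_rot: [-0.528, 0.529, -0.47, 0.469]
ft_force: [-7.7, 1.2, 13.4]
gripper_width: -0.002
```

{"op": "move_arm", "data": {
  "deltas": "0 0 0.1 0 0 0 -1;0 0 0.6 0 0 0 -1;0 0 0.9 0 0 0 -1;-0.2 0.8 0.5 0 0 0 -1;-0.2 0.9 0 0 0 0 -1;-0.2 0.9 0 0 0 0 -1;0 0.9 0 0 0 0 -1;0 0.9 0 0 0 0 -1;0 0 0 0 0 0 -1;0 0 0 0 0 0 -1"
}}

```text
time: 19.25
tool_pos: [0.4528, 0.2079, 0.2344]
ee_rot: [-0.528, 0.529, -0.47, 0.47]
ft_force: [-0.5, -0.2, -0.1]
gripper_width: -0.002
```

Run:
```python
from fit import *
t=viewer.grab_frame("top");im=viewer.grab_frame("scene");b=fit("lockbox",LB,[.604,-.172,.122])
a=[]
for c,i in(("top",t),("scene",im)):
    for n in("wedge_butt","wedge_tip"):
        for r in viewer.tip_of(c,n)[:7]:
            p=at(c,r["pixel"],.011*(n[-1]=="t"))
            if abs(p[0]-.485)<.04 and abs(p[1])<.12:print(c,n,np.round(r["score"],2),p.round(4))
    x,y=pix(c,[.485,-.0,.03]).astype(int)
    a.append(cv2.resize(i[y-45:y+45,x-80:x+80],(480,270),interpolation=cv2.INTER_CUBIC))
save(np.vstack(a),"end.png");s=readout.sense();print(s["tool_pos"],s["ft_force"])
```

```text
lockbox top dist 6 score 0.76 area 15005.0
lockbox scene dist 10 score 0.59 area 17977.0
('top', 'scene') [ 0.6038 -0.1722  0.1216] 0.05
('top',) [ 0.6038 -0.1724  0.1267] 0.017
('scene',) [ 0.604  -0.1718  0.1211] 0.033
top wedge_butt 0.81 [0.468  0.0391 0.011 ]
top wedge_tip 0.83 [ 0.4967 -0.0853  0.    ]
scene wedge_butt 0.97 [0.4718 0.0415 0.011 ]
[0.45314694 0.20737413 0.23469666] [ 0.47519918  0.14508688 -0.42964945]
```

View pics/end.png

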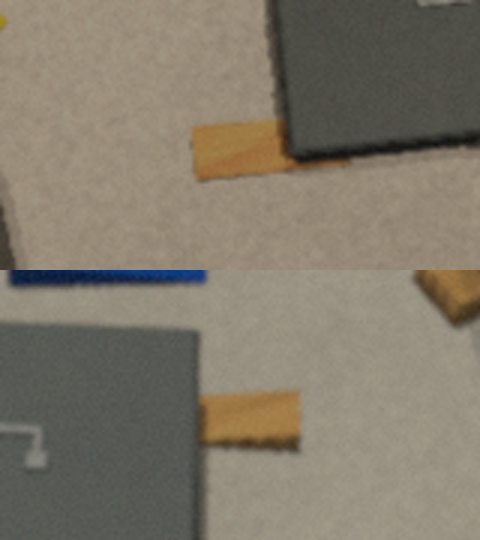

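```bash
python3 -c "
from bench import robot
print(robot.finish_job())"
```

```text
the job is handed in; nothing more can be done
None
```

I wedged the short foot, press-tested the box, took the hand away and handed the job in at about 19.5 s of the 45 s. The hand-in gives no verdict, so success is judged only from my own checks.

**What I did:** With the fingers shut, I nudged the smaller beech wedge about 16 mm sideways into line. I then pushed it by its butt, thin end first, under the short foot until it resisted at about 5 N, below the 7 N that would shove the box. I pressed on the top corner with about 13.5 N for over 0.5 s and lifted clear.

**Last checks:**
- **Rocking:** pushing from 7 N to 13.5 N moved the fingertip only about 0.2 mm, so the box did not rock.
- **Box position:** the fitted position is within about 1 mm of the start.
- **Wedge position:** its butt is at about (0.471, 0.041). The foot is therefore about 38 mm in from the thin end and roughly 2–5 mm off the wedge's centre line, within the 18 mm allowed.
- **Hand:** clear, with no contact force beyond sensor noise.

**Less certain:**
- **Thin end:** hidden under the box, so I inferred its position from the butt. One network reading put it at (0.497, -0.085), about 9 mm deeper than I inferred but still inside the limits.
- **Side force:** the press also showed about 6–8 N sideways, with no measurable shift of the box.
- **Bottles and carton:** I did not re-measure them. The arm's path stayed well away from them.

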